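# Fill the washing tray and open the cleaner bottle

## Task

Get the pistons ready for cleaning: first stand the two loose steel pistons from the black mat upright in the two empty pockets of the washing tray, each near the middle of its pocket, so that all six pockets hold one. Then open the cleaner bottle: press its safety cap down, twist it counterclockwise until it comes free and lift it straight off. Finish while still holding the cap in the gripper, level and still, about 8 cm above where it sat on the bottle and straight over the mouth; leave the flange, the wrench and the tin alone.

Things in the scene. Friction and masses are not known exactly. Their poses are not given: they have to be found in the camera images.
- tray: Aluminium washing tray fixed to the bench, 146 x 216 mm (its x by its y), divided into 2 x 3 square pockets at 70 mm pitch by 3 mm thick walls that stand 14 mm above the bench; pocket floors are 4 mm above the bench. Origin: centre of the underside, z up.
- pocket0 (a point): Centre of the floor of a tray pocket, at x -35, y -70 mm in the tray's frame, 4 mm above the bench. The pocket measures about 67 mm each way. Pockets empty at the start have a flat orange sticker, 24 mm across, in the middle of the floor; which ones are empty changes.
- pocket1 (a point): Centre of the floor of a tray pocket, at x -35, y +0 mm in the tray's frame, 4 mm above the bench. The pocket measures about 67 mm each way. Pockets empty at the start have a flat orange sticker, 24 mm across, in the middle of the floor; which ones are empty changes.
- pocket2 (a point): Centre of the floor of a tray pocket, at x -35, y +70 mm in the tray's frame, 4 mm above the bench. The pocket measures about 67 mm each way. Pockets empty at the start have a flat orange sticker, 24 mm across, in the middle of the floor; which ones are empty changes.
- pocket3 (a point): Centre of the floor of a tray pocket, at x +35, y -70 mm in the tray's frame, 4 mm above the bench. The pocket measures about 67 mm each way. Pockets empty at the start have a flat orange sticker, 24 mm across, in the middle of the floor; which ones are empty changes.
- pocket4 (a point): Centre of the floor of a tray pocket, at x +35, y +0 mm in the tray's frame, 4 mm above the bench. The pocket measures about 67 mm each way. Pockets empty at the start have a flat orange sticker, 24 mm across, in the middle of the floor; which ones are empty changes.
- pocket5 (a point): Centre of the floor of a tray pocket, at x +35, y +70 mm in the tray's frame, 4 mm above the bench. The pocket measures about 67 mm each way. Pockets empty at the start have a flat orange sticker, 24 mm across, in the middle of the floor; which ones are empty changes.
- piston0: Steel piston, an upright plain cylinder 32 mm in diameter and 40 mm high, about 0.16 kg, brass band near the top. One of six alike; four start in tray pockets, the other two on the mat, and which is where changes. Origin: centre of its underside, z up along its axis.
- piston1: Steel piston, an upright plain cylinder 32 mm in diameter and 40 mm high, about 0.16 kg, brass band near the top. One of six alike; four start in tray pockets, the other two on the mat, and which is where changes. Origin: centre of its underside, z up along its axis.
- piston2: Steel piston, an upright plain cylinder 32 mm in diameter and 40 mm high, about 0.16 kg, brass band near the top. One of six alike; four start in tray pockets, the other two on the mat, and which is where changes. Origin: centre of its underside, z up along its axis.
- piston3: Steel piston, an upright plain cylinder 32 mm in diameter and 40 mm high, about 0.16 kg, brass band near the top. One of six alike; four start in tray pockets, the other two on the mat, and which is where changes. Origin: centre of its underside, z up along its axis.
- piston4: Steel piston, an upright plain cylinder 32 mm in diameter and 40 mm high, about 0.16 kg, brass band near the top. One of six alike; four start in tray pockets, the other two on the mat, and which is where changes. Origin: centre of its underside, z up along its axis.
- piston5: Steel piston, an upright plain cylinder 32 mm in diameter and 40 mm high, about 0.16 kg, brass band near the top. One of six alike; four start in tray pockets, the other two on the mat, and which is where changes. Origin: centre of its underside, z up along its axis.
- mat: Black rubber mat fixed on the bench, 170 x 80 x 4 mm (x by y by z), where the two loose pistons stand, one towards each end of its length. Origin: centre of the underside.
- bottle: Blue plastic cleaner bottle, 90 mm in diameter, clamped upright in a steel cradle (112 mm wide foot) that is fixed to the bench: it cannot move or turn. Its sloping shoulder begins 75 mm above the bench, and is 98 mm high at the neck. Below the seated cap are 15 mm or more of free height. Origin: centre of the underside, on the bench; z up along the bottle's axis.
- mouth (a point): Rim of the bottle's neck, on the axis, 134 mm above the bench, facing up. A spring-loaded rubber seal, 29 mm wide, stands about 10 mm out of it and pushes the cap up.
- cap: White push-and-turn safety cap, round, ribbed, 57 mm across, 28 mm high, about 40 g, red ring and mark on its flat top, held on the neck by three inner tabs. Origin: centre of its lower rim, at first 120 mm above the bench; z up. It turns only while pressed down 5 to 8 mm (5 N at the start, about 11 N at 8 mm; hard stop at 9 mm) and springs back up when let go.
- cap_top (a point): Centre of the cap's flat top, 28 mm above the cap's origin, 148 mm above the bench at first. Kept pressed, the cap turns counterclockwise seen from above (positive about z): turned by 40 to 80 degrees (60 is best, hard stop at about 85) it is free and lifts straight off. The other way it is blocked.
- flange: Bystander: steel flange lying flat, 72 mm in diameter, 28 mm high. Origin: centre of the underside.
- wrench: Bystander: steel wrench lying flat, 170 mm long along its x axis.
- tin: Bystander: small round tin with a green band, 64 mm in diameter, 45 mm high. Origin: centre of the underside.

How it is judged:
By the outcome, as a careful person would: the job done as asked, in the order asked, and still so for the second after the job is handed in, while the arm keeps its last pose, push and grip.
It also fails if it takes over 69 s, if anything falls off the work surface, if the arm or the gripper's body presses on something with over 40 N, if the wrist force passes 120 N, or if a joint passes its speed limit or range.

## Robot

A 6-joint arm with a two-finger parallel gripper is mounted at the origin on the work surface. World frame = base frame: x ahead of the robot, y to its left, z up, the work surface at z = 0. Lengths are in m, angles in rad, forces in N, time in s.
With the tool pointing down it reaches from about 0.325 to 0.9 m from the base axis. Payload 6.1 kg.
Tool frame: the origin (TCP) lies midway between the tips of the shut fingers; the grasp point (between the pads) lies 19 mm behind it; z points along the fingers, y is the line along which they close (so a half turn about z gives the same grasp; the last joint's range is limited). The gripper opens to 85 mm and grips with 20 to 120 N. Pads are 22 mm wide; open, the fingers measure 114 mm over their backs; the gripper's body (76 mm by 85 mm) begins 54 mm behind the grasp point. The pads swing forward as they close: fully open they stand 13 mm farther back than shut.
Start: joints at [0.982, 0.22, 1.526, -0, 1.395, -0.126], TCP at [0.279, 0.559, 0.231] pointing down, gripper open.
Joint ranges: [-2.98, 2.98], [-0.91, 2.08], [0.09, 2.57], [-1.24, 4.39], [0.2, 2.65], [-2.68, 2.68]. Speed limits (rad/s): [2.57, 2.57, 3.01, 3.14, 3.14, 3.14].

## Interface

Orientations are given as [roll, pitch, yaw] about the fixed x, y, z axes, in that order (R = Rz(yaw) Ry(pitch) Rx(roll)).
In Python, from plant import movep, move_l, set_joints, gripper_to, hold, inverse_kinematics, observe, get_image, get_calibration, Unreachable, job_done gives the robot as it stands. Calls block until the motion is done:
- movep(position, orientation): joint-space move of the TCP to a pose.
- move_l(position, feed=0.15, rotation=None, max_force=None): straight line of the TCP; rotation=None keeps the orientation; feed is the mean speed in m/s. With max_force (N) it stops when the force on the tool has changed by that much, and returns True; else False.
- set_joints(angles): joint-space move.
- gripper_to(opening, f_grip=None): finger opening in m; f_grip is the grip in N (None keeps the last); returns when the fingers have stopped.
- hold(seconds).
- inverse_kinematics(position, orientation): joint angles nearest the present ones, or None.
- observe(): the state.
- get_image(name): name is "scene" or "side" or "wrist"; returns (picture, depth): 420x560x3 uint8, red, green, blue; 420x560 float32, m along the optical axis (not along the pixel's ray), 0 where there is no reading.
- get_calibration(name): a dict with "intrinsics" (3x3 intrinsics, pixels), "dist_coeffs" ([k1, k2, p1, p2, k3] as OpenCV has them; the pictures are not rectified), "world_from_camera" (4x4, takes a point from camera to world coordinates). Camera axes: x right, y down, z forward; pixel columns grow to the right and rows downward; lengths in m; the calibration is good to about 2 mm. A picture is of the moment at which its call begins: read the wrist's pose just before it. get_calibration takes no time and is no camera call; for the wrist camera it gives the pose at the moment of the call.
A pose or a line that the arm cannot do raises Unreachable and nothing moves.
- job_done(): hands the job in; it is judged then, once.
The state is a dict: "time_s": time; "q": joint angles; "joint_velocities": joint speeds; "joint_torque": joint torques, N m; "eef_pos": TCP position; "tcp_rot": TCP orientation; "ft_force": force on the tool from outside, world axes, zero at the start; "torque": the same for the moment, N m; "opening": finger opening in m; "grasp_force": force on a finger pad.
Only numpy, scipy, OpenCV 4.12 (cv2) and the standard library are available. Lean on these libraries where they do the work, as an engineer would, in place of code of your own. Each camera call takes 0.05 s, during which the arm holds its last target. There are 200 camera calls.

## Working session

There is one attempt and no reset: what is moved stays moved. The work goes in short steps, each a Python script; the robot and the scene stay as the last script left them, time stands still between calls to the robot, and variables do not carry over. Pictures are saved under pics/ and viewed, at most 10 in all, crops included, and the job is handed in when it is done.

```bash
ls; mkdir -p pics; python3 - <<'E'
from plant import *
import cv2,numpy as np
o=observe();print(o)
for n in ("scene","side"):
    p,d=get_image(n);c=get_calibration(n);print(n,c)
    np.savez(f"pics/{n}0.npz",p=p,d=d,**c)
    cv2.imwrite(f"pics/{n}0.png",cv2.cvtColor(p,cv2.COLOR_RGB2BGR))
E
```

```text
pics
{'time_s': 0.0, 'q': array([ 9.81877801e-01,  2.21222302e-01,  1.52760212e+00,  3.02414838e-05,
        1.39471039e+00, -1.26179616e-01]), 'joint_velocities': array([ 0.00156029,  0.00021722,  0.00075527,  0.00038204, -0.00031368,
       -0.00057338]), 'joint_torque': array([-1.37703493e-03, -4.96899390e+01, -3.89401281e+01, -2.94084366e-04,
        1.13691401e-02, -2.22031993e-08]), 'eef_pos': array([0.27870227, 0.55874663, 0.23020638]), 'tcp_rot': array([-3.13966968e+00, -2.73937690e-04,  2.67884815e+00]), 'ft_force': array([-0.23527849, -0.11526937, -0.41296905]), 'torque': array([-0.0101809 , -0.04808305, -0.00505968]), 'grasp_force': 0.0, 'opening': 0.08511226487525317}
scene {'intrinsics': array([[480.24407577,   0.        , 287.02956778],
       [  0.        , 480.24407577, 215.42785689],
       [  0.        ,   0.        ,   1.        ]]), 'dist_coeffs': array([-0.06110216,  0.        ,  0.        ,  0.        ,  0.        ]), 'world_from_camera': array([[-0.00157668,  0.55322316, -0.8330316 ,  1.43931163],
       [ 0.9999938 , -0.0017517 , -0.00305602, -0.01783372],
       [-0.00314988, -0.83303125, -0.55321696,  0.63076618],
       [ 0.        ,  0.        ,  0.        ,  1.        ]])}
side {'intrinsics': array([[462.5106936 ,   0.        , 280.87139067],
       [  0.        , 462.5106936 , 207.61323187],
       [  0.        ,   0.        ,   1.        ]]), 'dist_coeffs': array([0.02960532, 0.        , 0.        , 0.        , 0.        ]), 'world_from_camera': array([[ 0.99218061, -0.07934473,  0.09634338,  0.48779288],
       [-0.12352747, -0.51387482,  0.84892499, -1.04209142],
       [-0.01784929, -0.85418797, -0.51965788,  0.73891023],
       [ 0.        ,  0.        ,  0.        ,  1.        ]])}
```

View pics/scene0.png

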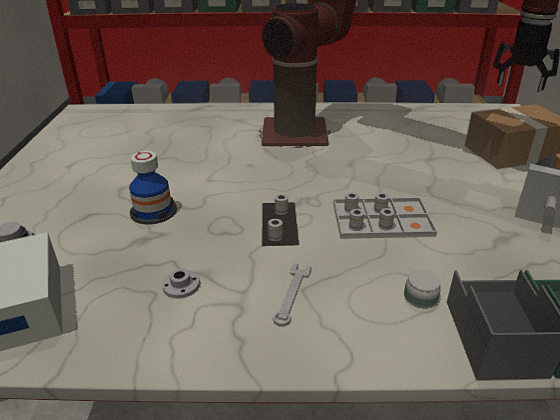

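View pics/side0.png

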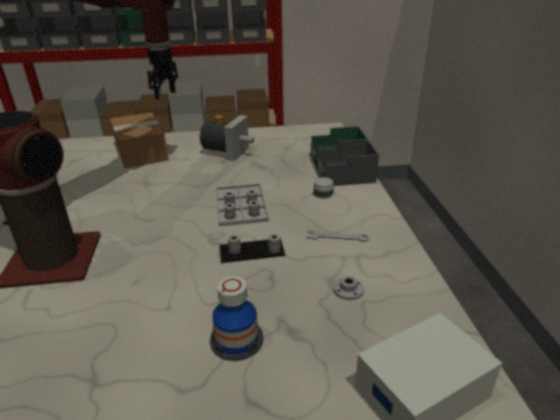

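The scene view shows loose pistons at (281,204) and (275,229), orange stickers at (408,209) and (415,226), and the cap top at (144,158). The side view shows the same layout: pistons at (234,243) and (274,243), cap (232,286).

```bash
cat > h.py <<'E'
import cv2,numpy as np
from plant import *
def ray(c,uv,z):
    n=cv2.undistortPoints(np.array([[uv]],float),c["intrinsics"],c["dist_coeffs"])[0,0]
    T=c["world_from_camera"];d=T[:3,:3]@[n[0],n[1],1];o=T[:3,3]
    return o+d*(z-o[2])/d[2]
def pix(c,P):
    T=np.linalg.inv(c["world_from_camera"]);r=cv2.Rodrigues(T[:3,:3])[0]
    return cv2.projectPoints(np.array([P],float),r,T[:3,3],c["intrinsics"],c["dist_coeffs"])[0][0,0]
def snap(n,name):
    c=get_calibration(n);p,d=get_image(n)
    np.savez(f"pics/{name}.npz",p=p,d=d,**c)
    cv2.imwrite(f"pics/{name}.png",cv2.cvtColor(p,cv2.COLOR_RGB2BGR));return p,d,c
E
python3 - <<'E'
from h import *
for n,pts in (("scene",[((281,197),.044),((275,222),.044),((408,209),.004),((415,226),.004),((144,155),.148),((334,199),.014),((434,233),.014)]),("side",[((234,237),.044),((274,237),.044),((232,284),.148)])):
    c=np.load(f"pics/{n}0.npz")
    for uv,z in pts: print(n,uv,ray(c,uv,z).round(4))
o=observe()
for yaw in (0,np.pi/2,-np.pi/2,np.pi): print(yaw,inverse_kinematics([.5,0,.3],[np.pi,0,yaw]))
c=get_calibration("wrist");print(c["intrinsics"],c["dist_coeffs"],c["world_from_camera"].round(3))
E
```

```text
scene (281, 197) [ 0.4776 -0.0353  0.044 ]
scene (275, 222) [ 0.5814 -0.0471  0.044 ]
scene (408, 209) [0.4684 0.2707 0.004 ]
scene (415, 226) [0.5402 0.2718 0.004 ]
scene (144, 155) [ 0.464  -0.3448  0.148 ]
scene (334, 199) [0.4383 0.0936 0.014 ]
scene (434, 233) [0.5818 0.3035 0.014 ]
side (234, 237) [ 0.4766 -0.0354  0.044 ]
side (274, 237) [ 0.5805 -0.0511  0.044 ]
side (232, 284) [ 0.4685 -0.3449  0.148 ]
0 [-1.57854758e-01 -1.21014285e-01  1.75299153e+00 -4.44089210e-16
  1.50961541e+00  1.41294157e+00]
1.5707963267948966 [-0.15785476 -0.12101429  1.75299153  0.          1.50961541 -0.15785476]
-1.5707963267948966 None
3.141592653589793 [-0.15785476 -0.12101429  1.75299153  0.          1.50961541 -1.72865108]
[[334.02507387   0.         276.76102916]
 [  0.         334.02507387 207.91150876]
 [  0.           0.           1.        ]] [-0.08360371  0.          0.          0.          0.        ] [[ 0.445  0.848  0.286  0.205]
 [ 0.895 -0.421 -0.145  0.597]
 [-0.003  0.321 -0.947  0.373]
 [ 0.     0.     0.     1.   ]]
```

```bash
python3 - <<'E'
from h import *
movep([.51,.15,.25],[np.pi,0,np.pi/2])
print(observe()["time_s"]);snap("wrist","w1")
E
```

```text
1.8167
```

View pics/w1.png

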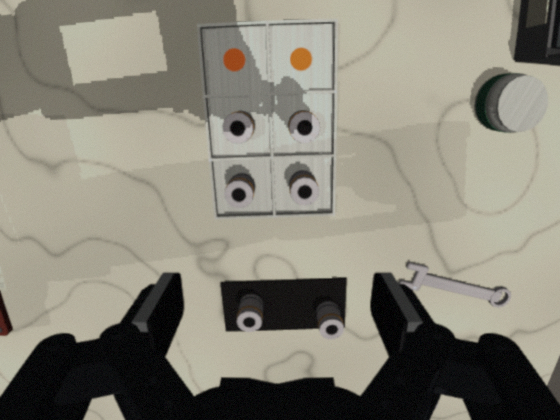

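The wrist view shows stickers at (234,60) and (301,59), and the loose piston tops at (250,322) and (331,329), with dark disc centres. The tray sits almost square to the world axes.

```bash
python3 - <<'E'
from h import *
c=np.load("pics/w1.npz");p=c["p"];hsv=cv2.cvtColor(p,cv2.COLOR_RGB2HSV)
def cen(m,z,lo,hi,tag,box):
    n,l,s,ce=cv2.connectedComponentsWithStats(m.astype(np.uint8))
    for i in range(1,n):
        x,y=ce[i]
        if lo<s[i,4]<hi and box[0]<x<box[1] and box[2]<y<box[3]: print(tag,s[i],ce[i].round(1),ray(c,ce[i],z).round(4))
cen((hsv[...,0]<20)&(hsv[...,1]>180)&(hsv[...,2]>100),.004,150,2000,"stick",(180,350,20,100))
cen(hsv[...,2]<60,.044,40,400,"hole",(200,350,90,345))
# light top rings of loose pistons
for u,v in((250,322),(331,329)):
    g=p[v-22:v+22,u-22:u+22].mean(2)
    m=(g>130);n,l,s,ce=cv2.connectedComponentsWithStats(m.astype(np.uint8))
    for i in range(1,n):
        if s[i,4]>60:
            (x,y),r=cv2.minEnclosingCircle(np.argwhere(l==i)[:,::-1].astype(np.float32)); print("ring",s[i],x+u-22,y+v-22,r,ray(c,(x+u-22,y+v-22),.044).round(4))
for uv in((200,25),(337,22),(331,215),(217,217)):print(ray(c,uv,.014).round(4))
E
```

```text
stick [224  49  20  21 334] [233.8  59.3] [0.463  0.2724 0.004 ]
stick [291  49  20  20 315] [300.5  58.7] [0.5353 0.273  0.004 ]
hole [230 121  15  14 163] [237.  127.5] [0.4691 0.2028 0.044 ]
hole [297 120  15  15 163] [304.2 126.9] [0.5378 0.2034 0.044 ]
hole [290 171  22  13  92] [299.1 174.7] [0.5338 0.1534 0.044 ]
hole [231 173  23  13  92] [243.8 177.3] [0.4747 0.1504 0.044 ]
hole [298 186  13  12 122] [304.4 191.6] [0.5399 0.1347 0.044 ]
hole [232 189  13  12 124] [238.3 194.4] [0.4681 0.1313 0.044 ]
hole [244 318  11   9  73] [248.7 321.8] [ 0.475 -0.036  0.044]
hole [327 325  10   9  69] [331.5 329.3] [ 0.5803 -0.0476  0.044 ]
ring [  0  12  44  32 797] 249.5 334.62903213500977 23.072227478027344 [ 0.4754 -0.0561  0.044 ]
ring [   0    0   44   44 1187] 330.5 328.5 30.405691146850586 [ 0.5789 -0.0464  0.044 ]
[0.43   0.3056 0.014 ]
[0.5717 0.3085 0.014 ]
[0.5755 0.0968 0.014 ]
[0.4377 0.0938 0.014 ]
```

```bash
python3 - <<'E'
from h import *
R=[np.pi,0,np.pi/2]
def pp(a,b):
    movep([*a,.10],R); gripper_to(.06)
    print("dn",move_l([*a,.016],.15,max_force=15)); gripper_to(.028,50); hold(.1)
    o=observe();print("grip",o["opening"],o["grasp_force"],o["eef_pos"])
    move_l([*a,.11],.25);movep([*b,.11],R)
    move_l([*b,.03],.2); print("c",move_l([*b,.0155],.05,max_force=6)); o=observe();print(o["eef_pos"],o["ft_force"])
    gripper_to(.05);move_l([*b,.10],.2);print(observe()["time_s"])
pp((.475,-.036),(.464,.2724))
pp((.580,-.048),(.5345,.273))
movep([.51,.15,.25],R);print(observe()["time_s"]);snap("wrist","w2")
E
```

```text
dn False
grip 0.031087743848362184 49.29415762424469 [ 0.47621338 -0.03628549  0.01741235]
c True
[0.46566485 0.27291477 0.01678619] [ 0.58127249 -0.11368252  4.0255138 ]
7.875
dn False
grip 0.030816101718489503 49.696701765060425 [ 0.58132455 -0.04829584  0.01767801]
c True
[0.5362504  0.27342353 0.01705564] [0.35235059 0.661447   2.12164013]
14.15
14.95
```

View pics/w2.png

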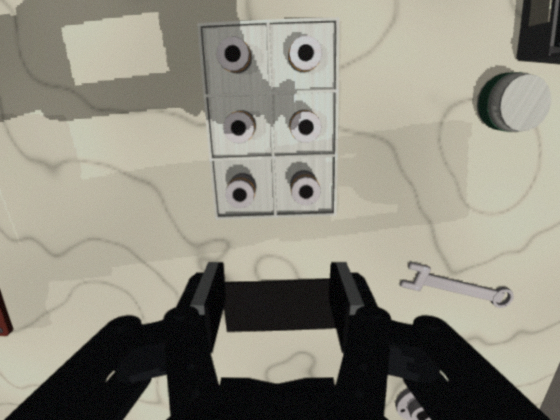

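All six pistons now stand centred in their pockets (new ones at (233,54) and (305,53)) and the mat is empty. Next comes a close look at the cap.

```bash
python3 - <<'E'
from h import *
R=[np.pi,0,.6]
movep([.466,-.345,.29],R); gripper_to(.085,100)
print(observe()["eef_pos"],observe()["time_s"]);p,d,c=snap("wrist","w3")
hsv=cv2.cvtColor(p,cv2.COLOR_RGB2HSV);m=((hsv[...,0]<10)|(hsv[...,0]>170))&(hsv[...,1]>110)&(hsv[...,2]>80)
print(pix(c,[.466,-.345,.148]))
n,l,s,ce=cv2.connectedComponentsWithStats(m.astype(np.uint8))
for i in range(1,n):
    if s[i,4]>40:
        (x,y),r=cv2.minEnclosingCircle(np.argwhere(l==i)[:,::-1].astype(np.float32));print(s[i],ce[i],(x,y),r,ray(c,(x,y),.148))
for y in (.6,1.65,1.9): print(inverse_kinematics([.466,-.345,.105],[np.pi,0,y]))
E
```

```text
[ 0.46614743 -0.34477867  0.29003535] 17.25
[277.19372119 193.80097511]
[259 174  42  49 581] [279.92943201 194.36316695] (280.0, 197.91488647460938) 24.271331787109375 [ 0.46426847 -0.34922126  0.148     ]
[-7.73272196e-01  2.36392003e-01  1.75686430e+00 -4.44089210e-16
  1.14833635e+00  1.97524130e-01]
[-0.7732722   0.236392    1.7568643   0.          1.14833635 -0.85247587]
[-0.7732722   0.236392    1.7568643   0.          1.14833635 -1.10247587]
```

View pics/w3.png

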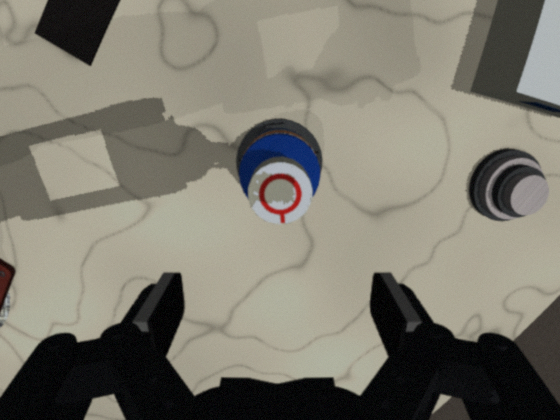

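The cap top is at about (280,194): the red ring spans columns 259–301 from row 174, with its mark pointing down. I'll grip, press and twist, checking along the way.

```bash
python3 - <<'E'
from h import *
c=np.load("pics/w3.npz");P=ray(c,(279.9,194.3),.148)[:2];print(P)
R=[np.pi,0,.6]
def st(t): o=observe();print(t,o["time_s"],o["eef_pos"].round(4),o["ft_force"].round(1),o["torque"].round(2),round(o["opening"],4),round(o["grasp_force"],1),o["tcp_rot"].round(3))
move_l([*P,.18],.2,rotation=R); print(move_l([*P,.112],.1,max_force=10)); st("down")
gripper_to(.05,100); hold(.2); st("grip")
print(move_l([*P,.107],.03,max_force=30)); hold(.1); st("press5")
E
```

```text
[ 0.46697857 -0.34724093]
False
down 18.8333 [ 0.4674 -0.3477  0.1127] [0.6 0.4 0.1] [-0.02  0.02 -0.04] 0.0849 0.0 [ 3.14 -0.    0.6 ]
grip 19.4167 [ 0.4674 -0.3476  0.1131] [-1.6  0.1  4.7] [0.22 0.18 0.03] 0.0554 104.2 [ 3.14 -0.    0.6 ]
False
press5 19.8333 [ 0.4677 -0.3478  0.1088] [-2.4  1.9  7.8] [ 0.3   0.3  -0.01] 0.0553 104.4 [ 3.139 -0.     0.6  ]
```

```bash
python3 - <<'E'
from h import *
P=[.46698,-.34724]
def st(t): o=observe();print(t,o["time_s"],o["eef_pos"].round(4),o["ft_force"].round(1),o["torque"].round(2),round(o["opening"],4),round(o["grasp_force"],1),o["tcp_rot"].round(3))
z=.1045
while 1:
    move_l([*P,z],.03); hold(.1); st(z)
    if observe()["ft_force"][2]>9.6 or z<.1: break
    z-=.0007
for a in (10,20,30,40,50,60):
    print(move_l([*P,z],.02,rotation=[np.pi,0,.6+np.radians(a)],max_force=40)); st(a)
    if abs(observe()["torque"][2])>2: break
E
```

```text
0.1045 20.1833 [ 0.4678 -0.3479  0.1066] [-1.9  1.3 10. ] [0.39 0.32 0.06] 0.0556 104.7 [ 3.139e+00 -1.000e-03  6.000e-01]
False
10 20.5083 [ 0.4683 -0.3484  0.107 ] [-0.8  1.   9.7] [0.2  0.2  0.01] 0.0552 104.6 [ 3.137 -0.     0.775]
False
20 20.8333 [ 0.4685 -0.3486  0.1071] [ 0.5  0.3 10. ] [0.14 0.09 0.11] 0.0553 104.6 [3.137e+00 1.000e-03 9.500e-01]
False
30 21.1583 [ 0.4686 -0.3486  0.1071] [-0.5 -0.2  8.9] [ 0.16  0.06 -0.02] 0.0557 104.6 [3.137e+00 1.000e-03 1.124e+00]
False
40 21.4833 [ 0.4685 -0.3486  0.1071] [ 0.5 -0.   8.9] [0.12 0.02 0.04] 0.0553 104.6 [3.137e+00 2.000e-03 1.299e+00]
False
50 21.8083 [ 0.4685 -0.3486  0.1071] [-0.   0.2  8.6] [0.09 0.05 0.04] 0.0551 104.6 [3.138e+00 3.000e-03 1.473e+00]
False
60 22.1333 [ 0.4685 -0.3486  0.1071] [ 0.4  0.  10.2] [0.09 0.06 0.02] 0.0553 104.6 [3.138 0.004 1.648]
```

```bash
python3 - <<'E'
from h import *
P=[.46698,-.34724]
def st(t): o=observe();print(t,o["time_s"],o["eef_pos"].round(4),o["ft_force"].round(1),o["torque"].round(2),round(o["opening"],4),o["tcp_rot"].round(3))
for z in (.109,.115,.120,.13):
    b=move_l([*P,z],.03,max_force=25); st((z,b))
    if observe()["ft_force"][2]<-6: break
snap("side","s4");snap("wrist","w4")
a=cv2.imread("pics/s4.png")[230:370,160:310];b=cv2.imread("pics/w4.png")
cv2.imwrite("pics/c4.png",np.hstack([cv2.resize(a,(400,373)),cv2.resize(b,(400,300))[:, :] if 0 else cv2.copyMakeBorder(cv2.resize(b,(400,300)),0,73,0,0,0)]))
E
```

```text
(0.109, False) 22.4333 [ 0.4685 -0.3486  0.1113] [ 1.6 -0.7  6.8] [ 0.02 -0.03  0.01] 0.0553 [3.138 0.004 1.647]
(0.115, False) 22.7833 [ 0.4673 -0.3476  0.1154] [ 1.4 -0.9  3.5] [-0.12 -0.2  -0.02] 0.0554 [3.141e+00 1.000e-03 1.647e+00]
(0.12, False) 23.1 [ 0.4665 -0.3468  0.1194] [ 0.1 -0.1  0.1] [ 0.   -0.04  0.02] 0.0556 [-3.141e+00 -1.000e-03  1.647e+00]
(0.13, False) 23.5833 [ 0.4671 -0.3474  0.1303] [-0.2  1.   0.1] [-0.01 -0.03  0.02] 0.0553 [3.141 0.    1.647]
```

View pics/c4.png

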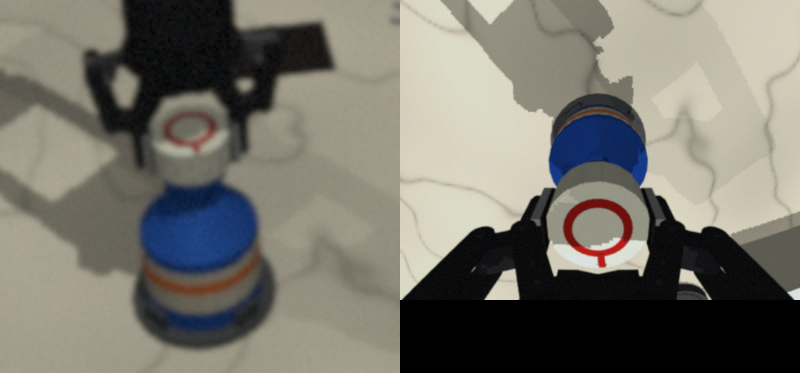

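The cap has come free: its mark turned with the gripper, and the wrist force is zero. I'll lift it to final height and check with the depth image.

```bash
python3 - <<'E'
from h import *
P=[.46698,-.34724]
move_l([*P,.193],.08);hold(.4)
o=observe();print(o["eef_pos"],o["tcp_rot"],o["ft_force"],o["opening"],o["time_s"])
p,d,c=snap("wrist","w5");hsv=cv2.cvtColor(p,cv2.COLOR_RGB2HSV)
m=((hsv[...,0]<10)|(hsv[...,0]>170))&(hsv[...,1]>110)&(hsv[...,2]>60)
n,l,s,ce=cv2.connectedComponentsWithStats(m.astype(np.uint8));i=1+s[1:,4].argmax();print(s[i])
T=c["world_from_camera"];v,u=np.where((l==i)&(d>0))
nn=cv2.undistortPoints(np.stack([u,v],1)[:,None].astype(float),c["intrinsics"],c["dist_coeffs"])[:,0]
X=(np.c_[nn,np.ones(len(nn))]*d[v,u][:,None])@T[:3,:3].T+T[:3,3]
print(np.median(X,0),X.min(0),X.max(0)); A=np.linalg.lstsq(np.c_[X[:,:2]-X[:,:2].mean(0),np.ones(len(X))],X[:,2],rcond=None)[0];print("tilt",A)
# seated cap-top height by same method
c=np.load("pics/w3.npz");d=c["d"];T=c["world_from_camera"];uv=np.array([[[280.,194.]]]);nn=cv2.undistortPoints(uv,c["intrinsics"],c["dist_coeffs"])[0,0]
z=np.median(d[188:200,274:286]);print("seated",T[:3,:3]@(np.r_[nn,1]*z)+T[:3,3])
snap("scene","s5")
E
```

```text
[ 0.46689386 -0.34718588  0.19275638] [-3.14129032e+00 -3.03298479e-04  1.64717353e+00] [-0.42285741  0.17313969 -0.41193997] 0.05562842853514761 25.025
[ 229  279   97   95 2835]
[ 0.46824819 -0.34418581  0.22785712] [ 0.44846282 -0.37322003  0.22598839] [ 0.48589527 -0.32707     0.22970636]
tilt [ 0.00062081 -0.00127844  0.22785527]
seated [ 0.46758144 -0.34691659  0.149366  ]
```

View pics/s5.png

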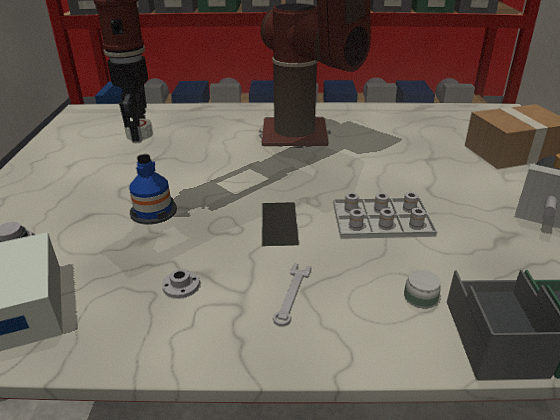

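The scene view shows the cap held level above the bare mouth at (143,158), six pistons in the tray and the bystanders untouched. The cap has risen about 79 mm, so I'm handing in.

```bash
python3 -c "
from plant import *
print(job_done())"
```

```text
the job is handed in; nothing more can be done
None
```

Job handed in at about 25 s: all six pockets hold an upright piston, and the gripper is holding the cap level and still about 79 mm above its seat, straight over the mouth; the flange, wrench and tin were not touched.

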